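Open the drop-front tea cupboard with the hook pole

ROBOT

A 6-joint arm with a two-finger parallel gripper is mounted at the origin on a cart in front of the work surface, level with it; the furniture and walls round the work are solid. World frame = base frame: x ahead of the robot, y to its left, z up, the work surface at z = 0. Lengths are in m, angles in rad, forces in N, time in s.
With the tool pointing down it reaches from about 0.25 to 0.8 m from the base axis. Payload 8.5 kg.
Tool frame: the origin (TCP) lies at the very end of the fingers, on their centre line; the grasp point (between the pads) lies 19 mm behind it; z points along the fingers, y is the line along which they close (so a half turn about z gives the same grasp; the last joint's range is limited). The gripper opens to 85 mm and grips with 20 to 120 N. Pads are 22 mm wide; open, the fingers measure 114 mm over their backs; the gripper's body (76 mm by 85 mm) begins 54 mm behind the grasp point. The pads swing forward as they close: fully open they stand 13 mm farther back than shut.
Start: joints at [1.149, 0.238, -0.013, 1.319, 0, 1.571], TCP at [0.215, 0.479, 0.231] pointing down, gripper open.
Joint ranges: [-2.66, 2.66], [-1.03, 1.9], [-1.14, 1.46], [-1.82, 2.27], [-1.45, 1.34], [-3.14, 3.14]. Speed limits (rad/s): [2.22, 2.22, 2.79, 3.14, 3.14, 3.14].

INTERFACE

Orientations are given as a unit quaternion [w, x, y, z].
In Python, from cell import ctrl gives the robot as it stands.
- The arm moves only by the shell command python3 -m creep 'ROWS' [OPENING] [FORCE]. ROWS is JSON, a list of rows, each an object with "dp": the shift along the tool's x, y, z scaled (see below), a list of three; "twist": the turn about the tool's z scaled (see below). A call has 1 to 5 rows; each row is the pose to reach, as a shift and turn from the pose commanded when the call began, along the tool's axes at that moment; what a row does not reach only later rows make up. The controller multiplies each number of a shift by 0.1 m and each number of a turn by 1.5 rad. A row lasts 1/8 s, in which the tool goes at most 62.5 mm and 10.7 degrees, less where a joint would pass 70% of its speed; a pose out of reach is approached as far as the arm can. A call with a number of a shift or a turn outside -1 to 1 is refused whole. A call with a gripper value outside its range is refused whole. OPENING is the opening, from -1 (shut) to 1 (fully open), set as the call begins (- or left out, the last holds). The fingers move at their own pace and stop on an object; FORCE is the grip in N (left out, the last holds). Time passes only in rows, so rows that repeat a pose let the fingers close. It gives the time, the measured TCP pose, the force, the opening and the grip force at its end, in the units of the state.
- ctrl.state(): the state, without advancing time (a new reading comes with each control period).
- ctrl.get_image(name): name is "scene" or "top" or "wrist"; returns a dict with "image" (384x512x3 uint8, blue, green, red), "fov_y" (degrees; the focal length in pixels is half the picture's height over the tangent of half this angle, whatever the lens; pixels are square), "cx", "cy" (the principal point, pixels), "R" (3x3) and "t" (3): a world point X has camera coordinates R X + t. Camera axes: x right, y down, z forward; pixel columns grow to the right and rows downward; lengths in m; the calibration is good to about 2 mm. The wrist camera is an equidistant fisheye: a pixel r from the principal point sees the ray r / f radians off the axis. A picture is of the moment at which its call begins. There is no depth.
- ctrl.close_job(): hands the job in; it is judged then, once.
The state is a dict: "t": time; "q": joint angles; "joint_vel": joint speeds; "tau": joint torques, N m; "ee_pos": TCP position; "tcp_rot": TCP orientation; "ft_force": force on the tool from outside, world axes, zero at the start; "ft_torque": the same for the moment, N m; "gripper_width": opening from 0.0 (shut) to 1.0 (fully open); "gripper_force": force on a finger pad.
Only numpy, scipy, OpenCV 4.12 (cv2) and the standard library are available. Lean on these libraries where they do the work, as an engineer would, in place of code of your own. Each camera call takes 0.05 s, during which the arm holds its last target. There are 200 camera calls.

TASK

The white tea cupboard stands too far back under the wall unit for a hand, so open it with the hook pole that lies on the worktop: put the hook through the steel ring at the top of the grey flap, tug the flap free of its stay and pull it gently down with the pole until it clicks home and lies level. Then unhook the pole and lay it flat on the worktop again, and leave the jar, bottle, mug and mill where they stand.

Things in the scene. Friction and masses are not known exactly. Their poses are not given: they have to be found in the camera images.
- handle (a point): grip point of the loose hook pole, near its balance point, mid-thickness, 11 mm up as it lies. Straight light-wood handle 20 mm wide (y), 22 mm high (z), from 130 mm behind this point to 110 mm ahead, then a 17 mm ferrule and a 6 mm round steel bar ending in a hook. x: along the pole to the hook; z: up as it lies; the hook is bent to the pole's right (-y), level with it
- pole: the hook pole as a whole, about 140 g; its origin is on its underside, 11 mm below handle; same axes. Loaded across its length at the hook it tends to turn between the fingers; along its length it holds firmly
- hook_bend (a point): corner of the pole's hook, on the bar's centreline, 176 mm ahead of handle and 4 mm to its right; same axes as the handle
- hook_mid (a point): middle of the hook's bent arm, 173 mm ahead of handle and 20 mm to the pole's right; same axes. The arm is 6 mm thick, nearly square to the pole, raked back 6 mm towards its tip
- hook_tip (a point): free tip of the hook's arm, 170 mm ahead of handle and 36 mm to the pole's right; same axes
- ring (a point): centre of the fixed steel ring at the flap's free edge, mid-width: 22 mm hole, 6 mm bar. It stands edge-on to the room: the hole runs sideways (point's y, to the left seen from the front), so the hook's arm goes in from the side and can turn in it. 18 mm out from the flap's face, 6 mm beyond its edge. Flap shut: x into the cupboard, z up; turns with the flap. Height 326 mm shut, 144 mm when down
- flap_hinge (a point): hinge line of the flap at mid-width, 170 mm above the worktop; runs along the point's y. The ring's centre lies 156 mm from it along the flap and 26 mm out on the outer side. Flap grey, 296 x 150 x 16 mm; its axes turn with it: shut, x points into the cupboard, z up
- cupboard_front (a point): middle of the front lower edge of the white tea cupboard, fixed, 300 wide x 220 deep x 322 mm high; x to its back, y to its left, fixed axes; flap in front of its upper half, open niche with spice jars below. It stands under the wall unit, whose underside is at 450 mm and whose front is 50 to 90 mm nearer the room than the flap; 100 mm is clear on both sides of the ring
- flap (a joint): angle of the flap: 0 shut, grows as its top comes out and down, 1.571 level at its stop. A roller stay holds it shut: about 9 N square to the flap at the ring frees it within the first 0.2 rad. Then it stays where left (stiff hinge, 2 to 3 N). From 1.17 rad a second hump, passed at 1.39 rad, about 7 N; then the stay draws it home and holds it. Faster than 4 rad/s is a slam
- honey_jar_mid (a point): bystander: glass honey jar with a green lid, 65 mm wide, 114 mm high; this point is its middle
- oil_bottle_mid (a point): bystander: tall dark oil bottle, 59 mm wide, 279 mm high; this point is its middle
- mug_mid (a point): bystander: white mug, 85 x 116 mm with its handle, 100 mm high; this point is its middle
- pepper_mill_mid (a point): bystander: wooden pepper mill, 58 mm wide, 170 mm high; this point is its middle

How it is judged:
By the outcome, as a careful person would: the job done as asked, in the order asked, and still so for the second after the job is handed in, with the robot touching nothing.
It also fails if it takes over 72 s, if anything falls off the work surface, if the arm or the gripper's body presses on something with over 40 N, if the wrist force passes 120 N, or if a joint passes its speed limit or range.

## Working session

There is one attempt and no reset: what is moved stays moved. The work goes in short steps, Python scripts to look and compute and a shell command to move; the robot and the scene stay as the last step left them, time stands still between calls to the robot, and variables do not carry over. Pictures are saved under pics/ and viewed, at most 10 in all, crops included, and the job is handed in when it is done.

```bash
ls; mkdir -p pics; python3 - <<'E'
from cell import ctrl
import cv2,numpy as np,pickle
s=ctrl.state();print(s['ee_pos'],s['tcp_rot'],s['t'])
d={}
for n in('scene','top','wrist'):
    g=ctrl.get_image(n);d[n]=g;print(n,g['fov_y'],g['cx'],g['cy'],np.round(g['R'],3).tolist(),np.round(g['t'],3))
pickle.dump(d,open('d0.pkl','wb'))
cv2.imwrite('pics/a.png',cv2.resize(d['scene']['image'],(800,600)))
cv2.imwrite('pics/b.png',cv2.resize(d['top']['image'],(800,600)))
E
```

```text
pics
[0.2147604  0.47862024 0.23067461] [-1.64132660e-04  2.09331501e-01  9.77844478e-01 -6.87555373e-04] 0.0
scene 43.04225983697016 266.6143670928336 192.05544539851022 [[-0.602, -0.798, 0.007], [-0.336, 0.246, -0.909], [0.724, -0.55, -0.416]] [0.278 0.384 1.521]
top 44.603328171463 256.28598533977816 194.35737299262388 [[0.116, -0.993, 0.018], [-0.779, -0.102, -0.618], [0.616, 0.057, -0.786]] [-0.087  0.539  1.629]
wrist 65.70646984690485 253.25295965349957 187.47838433617187 [[0.409, 0.912, -0.002], [0.876, -0.392, 0.279], [0.254, -0.116, -0.96]] [-0.525 -0.037  0.379]
```

View pics/a.png

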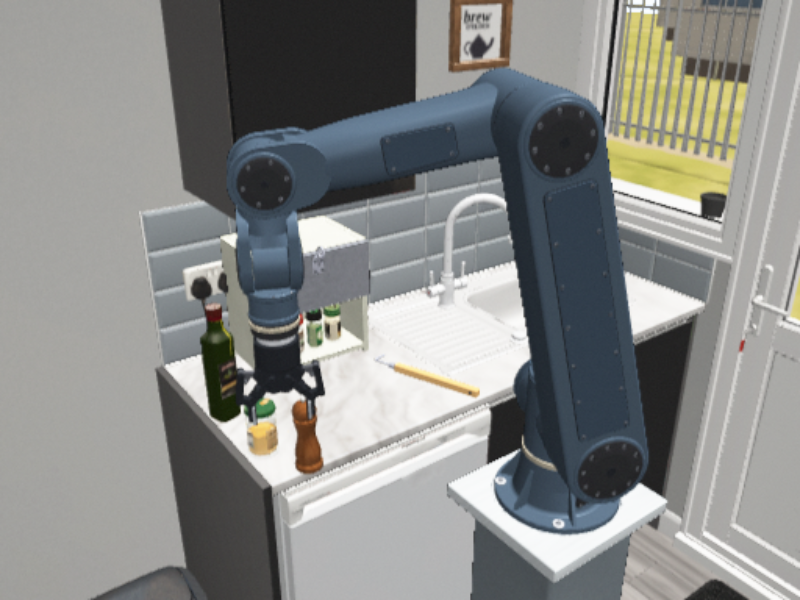

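View pics/b.png

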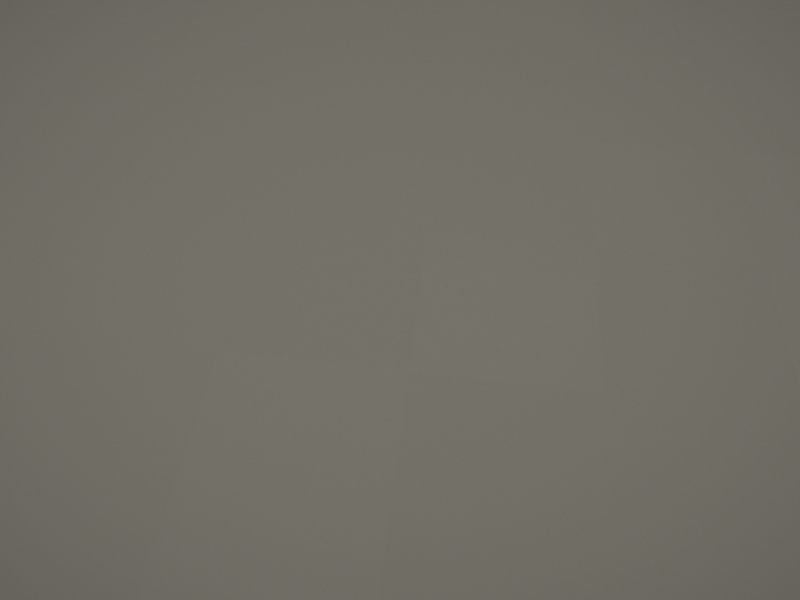

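The scene view shows the pole at about (375–478, 355–395), the ring at about (320, 262) and the cupboard partly hidden by the arm. The mill is at (308, 440), the jar at (262, 430) and the bottle at (218, 360). The top camera is blank. Next I'll look at the wrist view and a scene crop.

```bash
python3 - <<'E'
import cv2,numpy as np,pickle
d=pickle.load(open('d0.pkl','rb'))
for n in d: 
    g=d[n];print(n,np.round(-np.array(g['R']).T@g['t'],3),g['image'].std())
a=cv2.resize(d['wrist']['image'],(512,384))
c=cv2.resize(d['scene']['image'][135:270,90:330],None,fx=3.2,fy=3.2,interpolation=cv2.INTER_CUBIC)
cv2.imwrite('pics/c.png',c);cv2.imwrite('pics/w.png',a)
E
```

```text
scene [-0.805  0.964  0.98 ] 61.42449706813205
top [-0.574 -0.124  1.614] 5.70171711997467
wrist [0.151 0.508 0.373] 58.07892925387512
```

View pics/c.png

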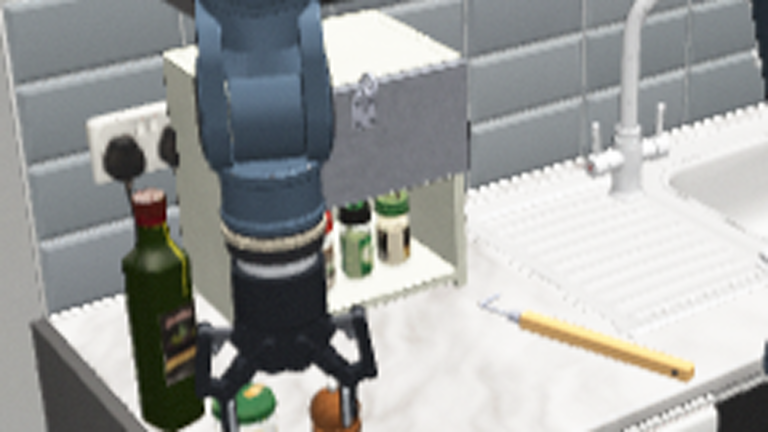

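View pics/w.png

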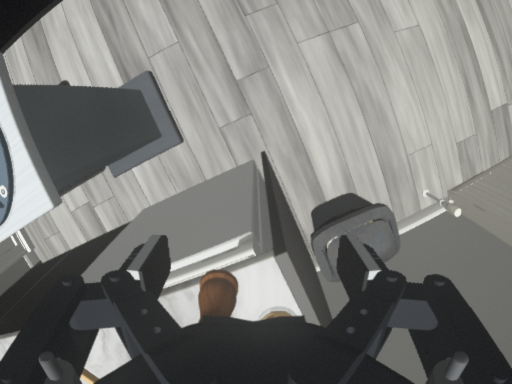

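The crop shows the pole from tail (690, 372) to the hook near (482, 303). The ring is at about (365, 105), and the cupboard's front-right foot is at about (463, 283). The wrist camera looks back over the mill and the floor. Next I'll cast rays.

```bash
cat > h.py <<'E'
import numpy as np,cv2
def ray(g,uv):
    uv=np.array(uv,float);f=g['image'].shape[0]/2/np.tan(np.radians(g['fov_y']/2))
    p=(uv-[g['cx'],g['cy']])/f
    if g.get('fish'):
        r=np.linalg.norm(p)+1e-12;v=np.r_[p/r*np.sin(r),np.cos(r)]
    else: v=np.r_[p,1]
    R=np.array(g['R']);return -R.T@g['t'],R.T@v/np.linalg.norm(v)
def onz(g,uv,z):
    C,v=ray(g,uv);return C+v*(z-C[2])/v[2]
def proj(g,X):
    f=g['image'].shape[0]/2/np.tan(np.radians(g['fov_y']/2));c=np.array(g['R'])@X+g['t']
    if g.get('fish'):
        n=np.hypot(c[0],c[1]);r=np.arctan2(n,c[2]);return np.array([g['cx'],g['cy']])+f*r*c[:2]/n
    return np.array([g['cx'],g['cy']])+f*c[:2]/c[2]
def meet(a,b):
    (C,v),(D,w)=a,b;s=np.linalg.lstsq(np.c_[v,-w],D-C,rcond=None)[0]
    P,Q=C+s[0]*v,D+s[1]*w;return (P+Q)/2,np.linalg.norm(P-Q)
E
python3 - <<'E'
from h import *
import pickle
d=pickle.load(open('d0.pkl','rb'));g=d['scene'];im=g['image']
hsv=cv2.cvtColor(im,cv2.COLOR_BGR2HSV)
m=cv2.inRange(hsv,(12,90,120),(32,255,255));m[:225]=0;m[260:]=0;m[:,:245]=0;m[:,312:]=0
ys,xs=np.nonzero(m);P=np.c_[xs,ys];print(len(P))
W=np.array([onz(g,p,0.011)[:2] for p in P]);c=W.mean(0);u=np.linalg.svd(W-c)[2][0]
if u[0]<0:u=-u
s=(W-c)@u;print('c',c,'dir',u,np.degrees(np.arctan2(u[1],u[0])),s.min(),s.max())
for l in(s.min(),s.max()):print(c+u*l)
C=lambda x,y:(90+x/3.2,135+y/3.2)
print('hooktip',onz(g,C(482,303),.011),onz(g,C(497,293),.011))
print('foot R',onz(g,C(463,283),0),'foot mid',onz(g,C(335,312),0))
print('topR',onz(g,C(465,65),.322),'top mid',onz(g,C(335,90),.322))
print('topbackR',onz(g,C(368,12),.322),'topL',onz(g,C(166,57),.322))
print('ring',onz(g,C(363,108),.326))
E
```

```text
234
c [ 0.4703638 -0.0662837] dir [0.93573449 0.3527052 ] 20.652866628606034 -0.11647116254406864 0.12430825324596959
[ 0.36137771 -0.10736368]
[ 0.58668332 -0.02243953]
hooktip [ 0.64767309 -0.00799252  0.011     ] [ 0.6581629  -0.03856715  0.011     ]
foot R [ 0.72397134 -0.02940108  0.        ] foot mid [0.75558964 0.1453156  0.        ]
topR [ 0.68405213 -0.01349749  0.322     ] top mid [0.70305221 0.1550425  0.322     ]
topbackR [ 0.92812763 -0.02162723  0.322     ] topL [0.92196487 0.26693968 0.322     ]
ring [0.62657589 0.16213405 0.326     ]
```

```bash

python3 -m creep '[{"dp":[-0.4,-0.3,-0.3],"twist":0},{"dp":[-0.8,-0.7,-0.7],"twist":0}]' 1 | tail -3
python3 -m creep '[{"dp":[-0.5,-0.3,-0.3],"twist":0},{"dp":[-1,-0.5,-0.6],"twist":0}]'>/dev/null
python3 -m creep '[{"dp":[-0.5,-0.3,-0.3],"twist":0},{"dp":[-1,-0.5,-0.6],"twist":0}]'>/dev/null
python3 -m creep '[{"dp":[-0.5,-0.25,0],"twist":0.12},{"dp":[-1,-0.5,0],"twist":0.24},{"dp":[-1,-0.5,0],"twist":0.36},{"dp":[-1,-0.5,0],"twist":0.4}]'>/dev/null
python3 -m creep '[{"dp":[0,0,0],"twist":0.12},{"dp":[0,0,0],"twist":0.24},{"dp":[0,0,0],"twist":0.36},{"dp":[0,0,0],"twist":0.36}]'
python3 - <<'E'
from cell import ctrl
import cv2,pickle,numpy as np
s=ctrl.state();print(s['ee_pos'],s['tcp_rot'],s['t'],s['q'])
d={n:ctrl.get_image(n) for n in('scene','wrist')};d['wrist']['fish']=1
pickle.dump(d,open('d1.pkl','wb'))
a=cv2.resize(d['scene']['image'][130:230,100:260],None,fx=4,fy=4,interpolation=cv2.INTER_CUBIC)
cv2.imwrite('pics/d.png',cv2.resize(a,(640,400)))
cv2.imwrite('pics/e.png',cv2.resize(d['wrist']['image'],(800,600),interpolation=cv2.INTER_CUBIC))
E
```

```text
ft_force: [0.5, 0.4, 0.0]
gripper_width: 1.0
gripper_force: 0.0
t: 1.9
ee_pos: [0.4669, 0.1306, 0.4151]
tcp_rot: [-0.0, 0.703, 0.711, -0.0]
ft_force: [0.3, 1.0, -0.1]
gripper_width: 0.999
gripper_force: 0.0
[0.46690635 0.13058444 0.41506574] [-8.83406365e-05  7.03495417e-01  7.10699747e-01 -2.44057256e-04] 1.9 [ 2.72767801e-01  1.78180470e-01  3.75608071e-01  1.76873551e+00
 -8.80431792e-05  1.83337564e+00]
```

View pics/e.png

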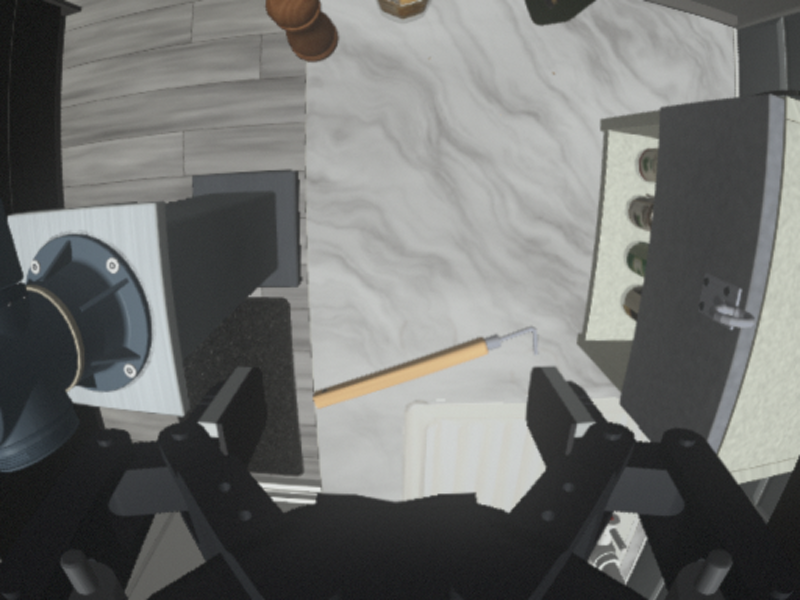

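View pics/d.png

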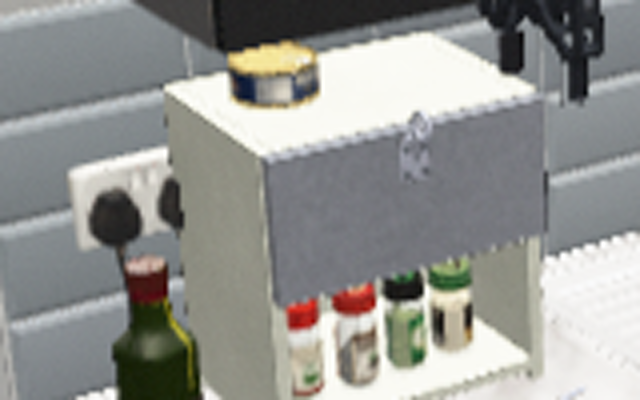

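The wrist view shows the pole from (315, 402) to its hook at (537, 330), and the ring near (733, 317) on the flap edge. The scene crop shows the ring at about (418, 125). I'll zoom both ring spots into one picture.

```bash
python3 - <<'E'
from h import *
import pickle
d=pickle.load(open('d1.pkl','rb'));w=d['wrist'];g=d['scene']
A=cv2.resize(w['image'][170:220,440:490],(400,400),interpolation=cv2.INTER_CUBIC)
B=cv2.resize(g['image'][146:186,184:224],(400,400),interpolation=cv2.INTER_CUBIC)
cv2.imwrite('pics/f.png',np.hstack([A,B]))
E
```

```text
(no output)
```

View pics/f.png

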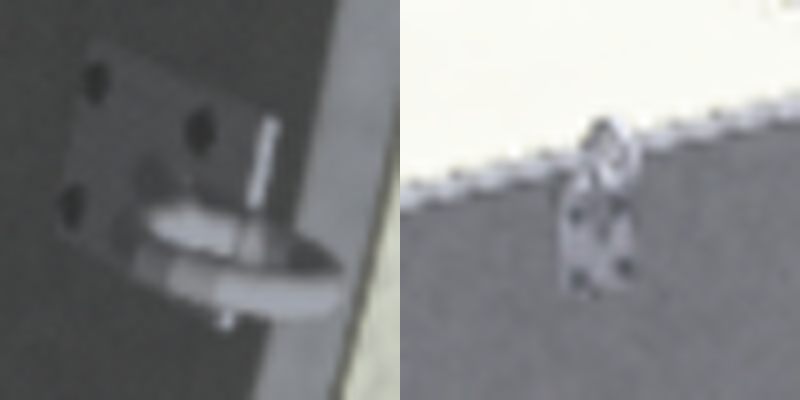

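```bash
python3 - <<'E'
from h import *
import pickle
d=pickle.load(open('d1.pkl','rb'));w=d['wrist'];g=d['scene']
r,e=meet(ray(g,(204.2,160.7)),ray(w,(469.8,201.8)));print('ring',r,e,onz(g,(204.2,160.7),.326),onz(w,(469.8,201.8),.326))
k=.64
def yaw(a,b): v=(a-b)[:2]; return np.degrees(np.arctan2(-v[0],v[1]))
a,b=onz(w,(770*k,97*k),.320),onz(w,(715*k,437*k),.320);print('flaptop wrist',a,b,yaw(a,b))
C=lambda x,y:(100+x/4,130+y/4)
a,b=onz(g,C(265,160),.320),onz(g,C(547,98),.320);print('flaptop scene',a,b,yaw(a,b),np.linalg.norm(a-b))
a,b=onz(w,(603*k,120*k),0),onz(w,(580*k,338*k),0);print('foot wrist',a,b,yaw(a,b))
a,b=onz(g,C(280,400),.0),onz(g,C(540,377),0);print('foot scene',a,b,yaw(a,b))
# pole from wrist
hsv=cv2.cvtColor(w['image'],cv2.COLOR_BGR2HSV)
m=cv2.inRange(hsv,(8,80,120),(28,255,255));m[:210]=0;m[265:]=0;m[:,:195]=0;m[:,320:]=0
W=np.array([onz(w,p[::-1],0.016)[:2] for p in np.argwhere(m)]);c=W.mean(0);u=np.linalg.svd(W-c)[2][0]
u*=np.sign(u[0]);s=(W-c)@u;print('pole',len(W),c,u,np.degrees(np.arctan2(u[1],u[0])),c+u*s.min(),c+u*s.max(),np.ptp(s))
print('hook bend/tip',onz(w,(533*k,328*k),.011),onz(w,(537*k,352*k),.011))
E
```

```text
ring [0.68313273 0.12449325 0.330702  ] 0.001873742019120774 [0.69499019 0.11884539 0.326     ] [0.68684944 0.12221922 0.326     ]
flaptop wrist [0.70578729 0.26659402 0.32      ] [0.70771418 0.02370944 0.32      ] 0.45453733315882844
flaptop scene [0.70772614 0.26888087 0.32      ] [ 0.69288484 -0.02608284  0.32      ] -2.8804468965626797 0.29533684811146016
foot wrist [ 7.26637015e-01  2.69459723e-01 -1.11022302e-16] [ 0.72125207 -0.02135985  0.        ] -1.0607925296396197
foot scene [0.8340304  0.21673644 0.        ] [ 0.71717733 -0.0264623   0.        ] -25.663533938413437
pole 968 [ 0.47557738 -0.06593005] [0.93495096 0.35477696] 20.779775696073145 [ 0.36193733 -0.10905196] [ 0.58384023 -0.02484858] 0.23734174557730575
hook bend/tip [ 0.64707104 -0.00232014  0.011     ] [ 0.65670998 -0.03629231  0.011     ]
```

The ring is at about (0.688, 0.122, 0.326) and the cupboard yaw is about −1.5°. The handle is at (0.483, −0.062), with the pole at yaw 20.7°. Now I'll move over the pole.

```bash

python3 -m creep '[{"dp":[-0.2,0.05,0.2],"twist":-0.12},{"dp":[-0.4,0.1,0.4],"twist":-0.24},{"dp":[-0.6,0.15,0.6],"twist":-0.36},{"dp":[-0.8,0.2,0.8],"twist":-0.48},{"dp":[-1,0.25,1],"twist":-0.6}]'>/dev/null
python3 -m creep '[{"dp":[-0.1,-0.15,0.2],"twist":-0.12},{"dp":[-0.2,-0.3,0.4],"twist":-0.24},{"dp":[-0.3,-0.4,0.6],"twist":-0.36},{"dp":[-0.4,-0.55,0.8],"twist":-0.48},{"dp":[-0.55,-0.7,1],"twist":-0.6}]'>/dev/null
python3 -m creep '[{"dp":[0,0,0.5],"twist":-0.08},{"dp":[0,0,0.5],"twist":-0.08},{"dp":[0,0,0.5],"twist":-0.08}]'>/dev/null
cat > st.py <<'E'
from cell import ctrl
import numpy as np
from scipy.spatial.transform import Rotation as Ro
import sys
s=ctrl.state();w,x,y,z=s['tcp_rot'];R=Ro.from_quat([x,y,z,w]).as_matrix()
print('t',s['t'],'p',np.round(s['ee_pos'],4),'xyaw',np.round(np.degrees(np.arctan2(R[1,0],R[0,0])),2),'q',np.round(s['q'],2),'F',np.round(s['ft_force'],1),'T',np.round(s['ft_torque'],2),'w',round(s['gripper_width'],3),round(s['gripper_force'],1))
if len(sys.argv)>1:
    print('dp units',np.round(R.T@(np.array([float(v) for v in sys.argv[1:4]])-s['ee_pos'])*10,3))
E
python3 st.py 0.4923 -0.0587 0.004
```

```text
t 3.625 p [ 0.4938 -0.0581  0.1667] xyaw -159.53 q [-0.12  0.22 -0.21  1.14 -0.   -0.47] F [0.3 0.4 0.3] T [-0.02 -0.04  0.  ] w 1.001 0.0
dp units [1.700e-02 1.000e-03 1.627e+00]
```

```bash

python3 -m creep '[{"dp":[0,0,0.5],"twist":0},{"dp":[0,0,1],"twist":0},{"dp":[0,0,1],"twist":0}]'>/dev/null
python3 -m creep '[{"dp":[0.02,0,0.3],"twist":-0.003},{"dp":[0.02,0,0.5],"twist":-0.003},{"dp":[0.02,0,0.62],"twist":-0.003},{"dp":[0.02,0,0.62],"twist":-0.003}]'>/dev/null
python3 st.py
python3 -m creep '[{"dp":[0,0,0],"twist":0},{"dp":[0,0,0],"twist":0},{"dp":[0,0,0],"twist":0},{"dp":[0,0,0],"twist":0},{"dp":[0,0,0],"twist":0}]' -1 100 >/dev/null
python3 -m creep '[{"dp":[0,0,0],"twist":0},{"dp":[0,0,0],"twist":0},{"dp":[0,0,0],"twist":0}]'>/dev/null
python3 st.py
```

```text
t 4.5 p [ 0.4923 -0.059   0.0044] xyaw -159.22 q [-0.12  0.38 -0.46  0.73 -0.   -0.48] F [ 0.5 -0.6  0.8] T [-0.02 -0.06 -0.04] w 1.0 0.0
t 5.5 p [ 0.4915 -0.0589  0.0039] xyaw -159.22 q [-0.12  0.38 -0.46  0.73 -0.   -0.48] F [-2.4  0.5  7.5] T [ 0.09  0.41 -0.03] w 0.202 98.6
```

```bash

python3 -m creep '[{"dp":[0,0,-0.15],"twist":0},{"dp":[0,0,-0.4],"twist":0},{"dp":[0,0,-0.7],"twist":0},{"dp":[0,0,-1],"twist":0}]' -1 120 >/dev/null
python3 -m creep '[{"dp":[0,0,-0.3],"twist":0.08},{"dp":[0,0,-0.6],"twist":0.16},{"dp":[0,0,-0.9],"twist":0.24},{"dp":[0,0,-1],"twist":0.26},{"dp":[0,0,-1],"twist":0.26}]' >/dev/null
python3 -m creep '[{"dp":[0.1,0.3,-0.3],"twist":0},{"dp":[0.2,0.6,-0.6],"twist":0},{"dp":[0.3,0.9,-0.9],"twist":0},{"dp":[0.3,1,-1],"twist":0}]' >/dev/null
python3 -m creep '[{"dp":[0,0.3,-0.05],"twist":0},{"dp":[0,0.6,-0.1],"twist":0},{"dp":[0,0.9,-0.15],"twist":0},{"dp":[0,1,-0.15],"twist":0}]' >/dev/null
python3 -m creep '[{"dp":[0,0.3,0],"twist":0},{"dp":[0,0.5,0],"twist":0},{"dp":[0,0.5,0],"twist":0}]' >/dev/null
python3 st.py 0.5255 0.1913 0.319
```

```text
t 8.0 p [0.4682 0.1924 0.3173] xyaw 178.54 q [ 0.39  0.19  0.15  1.52 -0.    0.42] F [-0.5  0.1 -1.7] T [0.03 0.03 0.02] w 0.197 118.2
dp units [-0.573  0.004 -0.018]
```

```bash

python3 -m creep '[{"dp":[-0.25,0,-0.02],"twist":0},{"dp":[-0.5,0,-0.02],"twist":0},{"dp":[-0.57,0,-0.02],"twist":0},{"dp":[-0.57,0,-0.02],"twist":0}]' >/dev/null
python3 st.py
python3 - <<'E'
from h import *
from cell import ctrl
import pickle
d={n:ctrl.get_image(n) for n in('scene','wrist')};d['wrist']['fish']=1;pickle.dump(d,open('d2.pkl','wb'))
g=d['scene'];A=g['image'][135:195,140:230]
A=cv2.resize(A,None,fx=8,fy=8,interpolation=cv2.INTER_CUBIC)
p=ctrl.state()['ee_pos'];gr=np.array([p[0],p[1],p[2]+.007]);e=np.array([.9997,-.0262,0]);r=np.array([-.0262,-.9997,0])
for X,c in((gr+.166*e+.004*r,(0,0,255)),(gr+.163*e+.02*r,(0,255,0)),(gr+.160*e+.036*r,(255,0,0)),(np.array([.688,.122,.326]),(0,255,255))):
    u=(proj(g,X)-[140,135]+.5)*8;cv2.circle(A,tuple(int(v) for v in u),3,c,-1);print(np.round(X,3),u)
cv2.imwrite('pics/g.png',A)
E
```

```text
t 8.5 p [0.525  0.1896 0.3198] xyaw 178.39 q [ 0.35  0.29  0.28  1.56 -0.    0.37] F [ 0.5  0.7 -2.6] T [ 0.04 -0.02 -0.01] w 0.202 118.2
[0.69  0.182 0.327] [403.75320759 238.68849223]
[0.687 0.166 0.327] [438.01972736 233.46324082]
[0.683 0.15  0.327] [472.04667355 228.27452163]
[0.688 0.122 0.326] [519.36300838 215.36703747]
```

View pics/g.png

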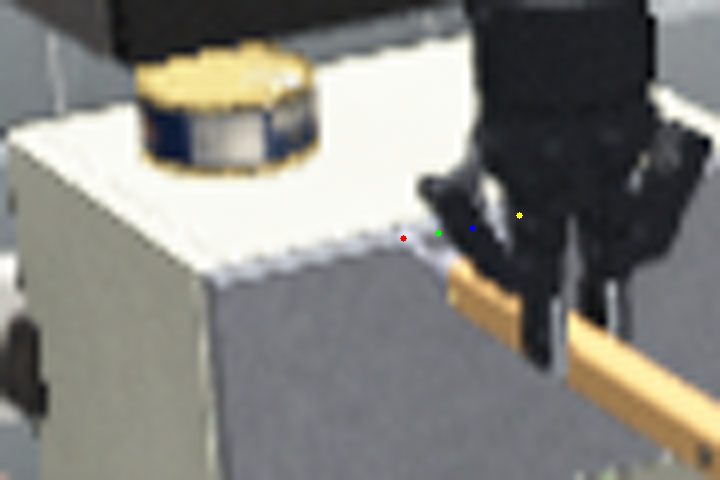

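The gripper hides the ring. The bend shows at about (400, 232) against a predicted (404, 239), so it's within about 2 mm. I'll insert it in steps and watch the force.

```bash

python3 -m creep '[{"dp":[0,-0.1,0.01],"twist":0},{"dp":[0,-0.2,0.01],"twist":0},{"dp":[0,-0.25,0.01],"twist":0}]' >/dev/null; python3 st.py
python3 -m creep '[{"dp":[0,-0.05,0],"twist":0},{"dp":[0,-0.1,0],"twist":0},{"dp":[0,-0.1,0],"twist":0}]' >/dev/null; python3 st.py
python3 -m creep '[{"dp":[0,-0.05,0],"twist":0},{"dp":[0,-0.08,0],"twist":0},{"dp":[0,-0.08,0],"twist":0}]' >/dev/null; python3 st.py
```

```text
t 8.975 p [0.5242 0.1644 0.3196] xyaw 178.4 q [ 0.3   0.27  0.25  1.55 -0.    0.33] F [ 0.2 -0.6 -2.3] T [ 0.01 -0.06  0.03] w 0.201 118.2
t 9.35 p [0.5242 0.155  0.3193] xyaw 178.41 q [ 0.29  0.27  0.25  1.55 -0.    0.32] F [-0.4  0.2 -1.8] T [0.04 0.02 0.  ] w 0.205 118.2
t 9.725 p [0.524  0.1471 0.3192] xyaw 178.42 q [ 0.27  0.26  0.24  1.55 -0.    0.3 ] F [-0.4  0.6 -2. ] T [ 0.01 -0.08  0.04] w 0.202 118.2
```

```bash

python3 -m creep '[{"dp":[0.05,0,0.005],"twist":0},{"dp":[0.1,0,0.015],"twist":0},{"dp":[0.1,0,0.015],"twist":0}]' >/dev/null; python3 st.py
python3 -m creep '[{"dp":[0.03,0,0.005],"twist":0},{"dp":[0.06,0,0.01],"twist":0},{"dp":[0.06,0,0.01],"twist":0}]' >/dev/null; python3 st.py
```

```text
t 10.1 p [0.5136 0.1477 0.3179] xyaw 178.45 q [ 0.28  0.24  0.21  1.54 -0.    0.31] F [-0.1  0.6 -2.3] T [ 0.   -0.05 -0.  ] w 0.204 118.0
t 10.475 p [0.509  0.1478 0.317 ] xyaw 178.43 q [ 0.28  0.23  0.2   1.53 -0.    0.31] F [ 6.4 -0.8 -2.4] T [-0.11 -1.25  0.05] w 0.203 117.9
```

The hook is engaged: a 6.4 N pull at the ring. I'll follow the arc from here.

```bash

python3 -m creep '[{"dp":[0.04,0,0.01],"twist":0},{"dp":[0.08,0,0.02],"twist":0},{"dp":[0.12,0,0.03],"twist":0},{"dp":[0.16,0,0.04],"twist":0}]' >/dev/null; python3 st.py
python3 -m creep '[{"dp":[0.04,0,0.015],"twist":0},{"dp":[0.08,0,0.03],"twist":0},{"dp":[0.12,0,0.045],"twist":0},{"dp":[0.16,0,0.06],"twist":0}]' >/dev/null; python3 st.py
python3 -m creep '[{"dp":[0.05,0,0.025],"twist":0},{"dp":[0.1,0,0.05],"twist":0},{"dp":[0.15,0,0.075],"twist":0},{"dp":[0.2,0,0.1],"twist":0},{"dp":[0.26,0,0.13],"twist":0}]' >/dev/null; python3 st.py
```

```text
t 10.975 p [0.4932 0.1482 0.3129] xyaw 178.42 q [ 0.29  0.21  0.15  1.51 -0.    0.32] F [ 8.9 -0.3 -2.8] T [-0.16 -1.7   0.12] w 0.205 118.0
t 11.475 p [0.4753 0.1486 0.3065] xyaw 178.44 q [0.3  0.18 0.1  1.49 0.   0.33] F [ 1.9  0.5 -1.5] T [-0.04 -0.18 -0.08] w 0.199 118.0
t 12.1 p [0.4501 0.1493 0.2935] xyaw 178.42 q [ 0.32  0.14  0.01  1.45 -0.    0.35] F [ 5.  -1.3 -4.1] T [-0.11 -0.75  0.05] w 0.204 117.7
```

```bash

python3 -m creep '[{"dp":[0.07,0,0.05],"twist":0},{"dp":[0.13,0,0.1],"twist":0},{"dp":[0.19,0,0.15],"twist":0},{"dp":[0.25,0,0.22],"twist":0},{"dp":[0.25,0,0.22],"twist":0}]' >/dev/null; python3 st.py
python3 -m creep '[{"dp":[0.05,0,0.06],"twist":0},{"dp":[0.1,0,0.12],"twist":0},{"dp":[0.15,0,0.18],"twist":0},{"dp":[0.2,0,0.27],"twist":0},{"dp":[0.2,0,0.27],"twist":0}]' >/dev/null; python3 st.py
python3 - <<'E'
from h import *
from cell import ctrl
g=ctrl.get_image('scene');A=g['image'][120:270,90:290]
cv2.imwrite('pics/h.png',cv2.resize(A,(800,600),interpolation=cv2.INTER_CUBIC))
E
```

```text
t 12.725 p [0.4244 0.1498 0.2713] xyaw 178.44 q [ 0.34  0.1  -0.09  1.39 -0.    0.37] F [ 2.  -1.2 -2.6] T [-0.13 -0.25 -0.05] w 0.202 117.9
t 13.35 p [0.4042 0.1504 0.2441] xyaw 178.45 q [ 0.36  0.07 -0.18  1.32  0.    0.38] F [ 1.9 -1.6 -3.6] T [-0.12 -0.26 -0.06] w 0.202 117.9
```

View pics/h.png

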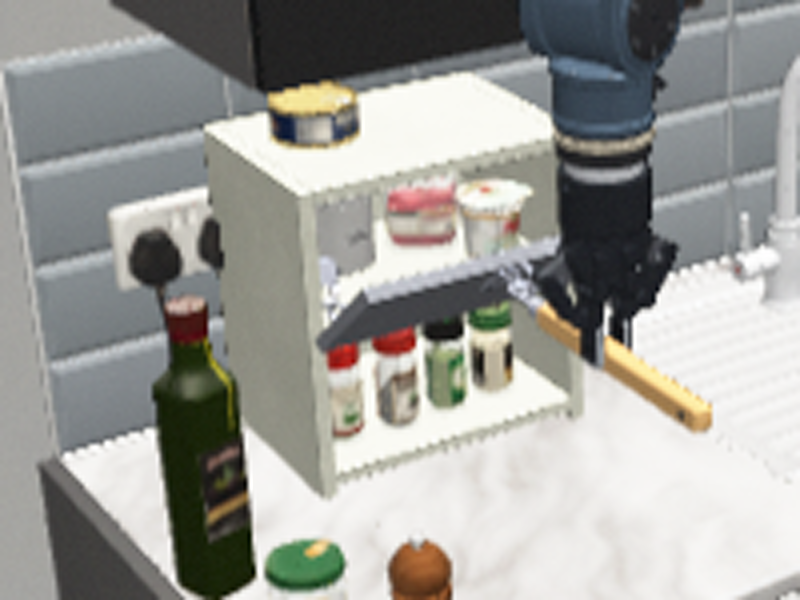

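The picture shows the flap about 50° down, the hook in the ring at about (515, 280) and the pole still nearly level. I'll keep pulling down.

```bash

python3 -m creep '[{"dp":[0.04,0,0.08],"twist":0},{"dp":[0.08,0,0.16],"twist":0},{"dp":[0.12,0,0.24],"twist":0},{"dp":[0.14,0,0.3],"twist":0},{"dp":[0.14,0,0.3],"twist":0}]' >/dev/null; python3 st.py
python3 -m creep '[{"dp":[0.02,0,0.08],"twist":0},{"dp":[0.04,0,0.16],"twist":0},{"dp":[0.06,0,0.24],"twist":0},{"dp":[0.07,0,0.3],"twist":0},{"dp":[0.07,0,0.3],"twist":0}]' >/dev/null; python3 st.py
```

```text
t 14.025 p [0.3911 0.1509 0.2141] xyaw 178.44 q [ 0.37  0.06 -0.27  1.24 -0.    0.4 ] F [ 6.4 -0.2 -3. ] T [-0.08 -1.08  0.02] w 0.2 117.9
t 14.65 p [0.3847 0.1511 0.1845] xyaw 178.43 q [ 0.37  0.07 -0.34  1.16 -0.    0.4 ] F [ 5.5 -1.2  0.9] T [-0.2  -1.6   0.02] w 0.203 118.5
```

```bash

python3 -m creep '[{"dp":[0,0,0.07],"twist":0},{"dp":[0,0,0.14],"twist":0},{"dp":[0,0,0.2],"twist":0},{"dp":[0,0,0.2],"twist":0}]' >/dev/null; python3 st.py
python3 -m creep '[{"dp":[0,0,0.07],"twist":0},{"dp":[0,0,0.14],"twist":0},{"dp":[0,0,0.2],"twist":0},{"dp":[0,0,0.2],"twist":0}]' >/dev/null; python3 st.py
python3 -m creep '[{"dp":[0,0,0.07],"twist":0},{"dp":[0,0,0.14],"twist":0},{"dp":[0,0,0.2],"twist":0},{"dp":[0,0,0.2],"twist":0}]' >/dev/null; python3 st.py
python3 - <<'E'
from h import *
from cell import ctrl
g=ctrl.get_image('scene');A=g['image'][120:270,90:290]
cv2.imwrite('pics/i.png',cv2.resize(A,(800,600),interpolation=cv2.INTER_CUBIC))
E
```

```text
t 15.15 p [0.3847 0.1514 0.1643] xyaw 178.46 q [ 0.37  0.08 -0.38  1.1  -0.    0.4 ] F [6.2 1.8 1.7] T [ 0.3  -1.74  0.4 ] w 0.202 118.3
t 15.65 p [0.3852 0.1513 0.1446] xyaw 178.43 q [ 0.37  0.1  -0.42  1.05 -0.    0.4 ] F [ 7.4 -0.2  3.6] T [-0.1  -2.09  0.22] w 0.201 118.2
t 16.15 p [0.3854 0.1498 0.1247] xyaw 178.26 q [ 0.37  0.12 -0.46  1.   -0.    0.4 ] F [ 8.1 -9.   6.3] T [-1.73 -2.47 -1.34] w 0.2 120.2
```

View pics/i.png

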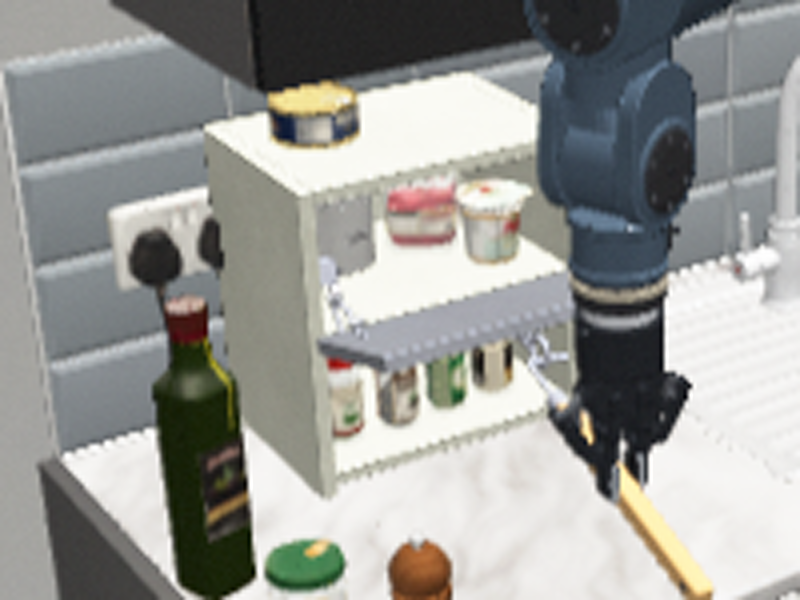

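The flap is nearly down and the pole is tilted well up toward the hook at about (545, 350). I'll check the flap angle against projections and re-read the force.

```bash
python3 - <<'E'
from h import *
import pickle
g=pickle.load(open('d2.pkl','rb'))['scene']
ps=np.radians(-1.5);ex=np.array([np.cos(ps),np.sin(ps),0]);ey=np.array([-np.sin(ps),np.cos(ps),0]);ez=np.array([0,0,1.])
H=np.array([.710,.122,.17])
for th in(1.1,1.2,1.3,1.4,1.5,1.571):
    o=[]
    for a,b,y in((.15,.008,.148),(.15,-.008,.148),(.156,.026,0)):
        X=H+y*ey-ex*(a*np.sin(th)+b*np.cos(th))+ez*(a*np.cos(th)-b*np.sin(th));o.append(np.round((proj(g,X)-[90,120])*4))
    print(th,*o,np.round(X,3))
E
python3 -m creep '[{"dp":[0,0,0],"twist":0}]' >/dev/null; python3 st.py
```

```text
1.1 [377. 342.] [372. 324.] [532. 320.] [0.559 0.126 0.218]
1.2 [380. 359.] [376. 341.] [535. 337.] [0.555 0.126 0.202]
1.3 [384. 375.] [380. 358.] [536. 353.] [0.553 0.126 0.187]
1.4 [386. 392.] [383. 374.] [537. 369.] [0.552 0.126 0.171]
1.5 [388. 407.] [386. 391.] [538. 384.] [0.553 0.126 0.155]
1.571 [388. 418.] [387. 402.] [537. 394.] [0.554 0.126 0.144]
t 16.325 p [0.3854 0.1498 0.1249] xyaw 178.26 q [ 0.37  0.12 -0.46  1.   -0.    0.4 ] F [ 7.1 -9.1  5.7] T [-1.66 -2.46 -1.34] w 0.2 120.1
```

```bash

python3 -m creep '[{"dp":[0,-0.03,0],"twist":0},{"dp":[0,-0.05,0],"twist":0},{"dp":[0,-0.05,0],"twist":0}]' >/dev/null; python3 st.py
python3 -m creep '[{"dp":[0,0,0.05],"twist":0},{"dp":[0,0,0.1],"twist":0},{"dp":[0,0,0.1],"twist":0}]' >/dev/null; python3 st.py
```

```text
t 16.7 p [0.3849 0.146  0.125 ] xyaw 178.4 q [ 0.36  0.11 -0.46  1.   -0.    0.39] F [ 5.4 -2.3  6.8] T [-0.5  -2.16 -0.2 ] w 0.204 118.9
t 17.075 p [0.3842 0.146  0.1142] xyaw 178.41 q [ 0.36  0.12 -0.48  0.97 -0.    0.39] F [ 5.8 -1.6  0.7] T [-0.32 -1.25 -0.06] w 0.2 117.7
```

I've used all ten views, so from here I'll read the flap angle from pixels in code.

```bash
cat > col.py <<'E'
from h import *
from cell import ctrl
import pickle
g=ctrl.get_image('scene');pickle.dump(g,open('cur.pkl','wb'))
for c in (192,196,200):print(c,'now ',g['image'][194:234,c].mean(1).astype(int).tolist())
E
python3 col.py; python3 - <<'E'
import cv2
a=cv2.imread('pics/i.png');a=cv2.resize(a,(200,150),interpolation=cv2.INTER_AREA)
for c in(192,196,200):print(c,'prev',a[74:114,c-90].mean(1).astype(int).tolist())
E
```

```text
192 now  [247, 248, 249, 239, 179, 181, 180, 182, 180, 182, 182, 180, 181, 183, 182, 182, 180, 164, 143, 146, 149, 137, 116, 156, 168, 147, 140, 133, 164, 182, 151, 154, 213, 242, 247, 247, 248, 247, 232, 180]
196 now  [248, 249, 239, 179, 180, 179, 179, 179, 184, 183, 180, 180, 180, 179, 180, 192, 181, 143, 144, 144, 171, 201, 198, 196, 194, 227, 246, 245, 246, 245, 246, 247, 247, 248, 248, 248, 243, 221, 182, 195]
200 now  [250, 243, 178, 176, 176, 179, 178, 180, 181, 178, 179, 181, 180, 180, 190, 179, 145, 144, 137, 130, 123, 123, 124, 124, 124, 125, 125, 139, 204, 238, 243, 247, 246, 246, 246, 226, 159, 182, 194, 223]
192 prev [247, 248, 249, 233, 176, 170, 174, 172, 173, 173, 173, 174, 170, 162, 156, 156, 153, 134, 105, 97, 104, 110, 118, 151, 165, 147, 138, 136, 164, 177, 153, 157, 211, 241, 246, 247, 248, 247, 229, 183]
196 prev [248, 249, 232, 175, 170, 172, 172, 172, 171, 171, 172, 178, 175, 159, 157, 159, 146, 137, 156, 164, 185, 201, 197, 193, 193, 221, 243, 247, 246, 246, 246, 247, 247, 248, 248, 247, 242, 218, 186, 193]
200 prev [250, 238, 177, 167, 170, 171, 171, 172, 172, 174, 184, 180, 161, 157, 155, 147, 135, 124, 122, 122, 123, 124, 124, 123, 126, 124, 125, 143, 203, 237, 244, 247, 247, 247, 246, 224, 168, 178, 192, 220]
```

```bash

python3 -m creep '[{"dp":[0,0,0.05],"twist":0},{"dp":[0,0,0.1],"twist":0},{"dp":[0,0,0.1],"twist":0}]' >/dev/null; python3 st.py; python3 col.py
python3 -m creep '[{"dp":[0,0,0.05],"twist":0},{"dp":[0,0,0.1],"twist":0},{"dp":[0,0,0.1],"twist":0}]' >/dev/null; python3 st.py; python3 col.py
```

```text
t 17.5 p [0.3831 0.1459 0.1038] xyaw 178.43 q [ 0.36  0.13 -0.5   0.94  0.    0.39] F [ 3.5  0.2 -1.6] T [-0.13 -0.72 -0.01] w 0.202 117.5
192 now  [247, 248, 249, 239, 180, 186, 187, 188, 189, 187, 186, 189, 188, 186, 188, 190, 190, 189, 191, 189, 184, 159, 136, 131, 124, 133, 143, 132, 166, 182, 152, 153, 214, 242, 247, 247, 248, 247, 232, 181]
196 now  [248, 249, 240, 181, 183, 185, 186, 187, 187, 190, 190, 187, 188, 187, 186, 186, 187, 187, 187, 168, 139, 136, 140, 166, 185, 227, 246, 245, 245, 245, 246, 247, 246, 248, 248, 247, 243, 222, 182, 197]
200 now  [251, 244, 182, 182, 184, 183, 184, 185, 186, 187, 188, 187, 183, 186, 187, 186, 187, 191, 171, 130, 134, 131, 126, 123, 125, 125, 127, 140, 206, 238, 243, 247, 247, 246, 246, 225, 159, 181, 193, 222]
t 17.925 p [0.383  0.1459 0.094 ] xyaw 178.44 q [ 0.36  0.14 -0.51  0.92  0.    0.39] F [-0.3  0.2 -1.2] T [0.02 0.01 0.03] w 0.205 117.6
192 now  [247, 248, 249, 238, 206, 214, 192, 192, 194, 194, 192, 191, 192, 196, 196, 193, 195, 194, 196, 196, 197, 198, 196, 196, 172, 135, 120, 123, 160, 180, 151, 155, 214, 242, 247, 247, 248, 247, 232, 182]
196 now  [248, 249, 239, 184, 188, 193, 193, 192, 193, 193, 194, 195, 193, 195, 193, 192, 192, 194, 192, 192, 192, 192, 195, 165, 121, 121, 157, 227, 245, 246, 246, 247, 247, 248, 248, 248, 243, 222, 183, 194]
200 now  [250, 244, 185, 189, 189, 189, 189, 191, 190, 191, 192, 194, 195, 193, 189, 194, 193, 191, 194, 194, 194, 204, 184, 124, 121, 115, 118, 140, 204, 238, 243, 247, 247, 246, 246, 225, 159, 181, 194, 223]
```

```bash

python3 -m creep '[{"dp":[-0.02,0,0],"twist":0},{"dp":[-0.02,0,0],"twist":0},{"dp":[-0.02,0.08,0],"twist":0},{"dp":[-0.02,0.1,0],"twist":0}]' >/dev/null; python3 st.py; python3 col.py |tail -1
python3 -m creep '[{"dp":[0,0.06,0],"twist":0},{"dp":[0,0.12,0],"twist":0},{"dp":[0,0.18,0],"twist":0},{"dp":[0,0.18,0],"twist":0}]' >/dev/null; python3 st.py
python3 -m creep '[{"dp":[0,0.06,0],"twist":0},{"dp":[0,0.12,0],"twist":0},{"dp":[0,0.2,0],"twist":0},{"dp":[0,0.2,0],"twist":0}]' >/dev/null; python3 st.py;  python3 col.py |tail -1
```

```text
t 18.475 p [0.3863 0.1566 0.0948] xyaw 178.46 q [ 0.39  0.15 -0.5   0.92  0.    0.41] F [ 0.3  0.2 -2.4] T [ 0.01  0.04 -0.05] w 0.202 117.6
200 now  [250, 244, 184, 190, 191, 189, 190, 190, 191, 192, 193, 195, 195, 193, 190, 195, 194, 192, 193, 192, 195, 201, 176, 116, 121, 114, 119, 142, 207, 238, 243, 247, 247, 246, 246, 226, 158, 180, 193, 223]
t 19.025 p [0.3865 0.1746 0.0947] xyaw 178.49 q [ 0.42  0.16 -0.48  0.92  0.    0.45] F [-0.5 -0.1 -1.3] T [ 0.02  0.04 -0.08] w 0.202 117.7
t 19.525 p [0.3873 0.1947 0.0948] xyaw 178.48 q [ 0.47  0.18 -0.47  0.93  0.    0.49] F [-0.4  0.1 -2.1] T [-0.07 -0.01  0.01] w 0.201 117.7
200 now  [251, 244, 184, 187, 191, 191, 190, 191, 191, 192, 193, 194, 196, 192, 189, 194, 195, 192, 194, 194, 195, 202, 177, 118, 120, 115, 120, 141, 205, 238, 243, 247, 247, 246, 246, 225, 159, 180, 195, 223]
```

The flap is down and holding, and the hook is clear of the ring. I'll retreat, then turn the pole parallel to the worktop edge.

```bash

python3 -m creep '[{"dp":[0.3,0,0],"twist":0},{"dp":[0.6,0,-0.1],"twist":0},{"dp":[0.8,0,-0.3],"twist":0},{"dp":[0.8,0,-0.3],"twist":0}]' >/dev/null; python3 st.py
python3 -m creep '[{"dp":[0,-0.3,0],"twist":0},{"dp":[0,-0.6,0],"twist":0},{"dp":[0,-0.9,0],"twist":0},{"dp":[0,-1,0],"twist":0},{"dp":[0,-1,0],"twist":0}]' >/dev/null
python3 -m creep '[{"dp":[-0.2,0,0],"twist":-0.12},{"dp":[-0.4,0,0],"twist":-0.24},{"dp":[-0.6,0,0],"twist":-0.36},{"dp":[-0.8,0,0],"twist":-0.48},{"dp":[-1,0,0],"twist":-0.6}]' >/dev/null
python3 -m creep '[{"dp":[0,0,0],"twist":-0.12},{"dp":[0,0,0],"twist":-0.24},{"dp":[0,0,0],"twist":-0.36},{"dp":[0,0,0],"twist":-0.447},{"dp":[0,0,0],"twist":-0.447}]' >/dev/null; python3 st.py 0.47 0.08 0.10; python3 - <<'E'
from h import *
from cell import ctrl
import pickle
w=ctrl.get_image('wrist');w['fish']=1;pickle.dump(w,open('w3.pkl','wb'))
d=pickle.load(open('d1.pkl','rb'))['wrist']
k=.64
for n,p in(('edge',(308,200)),('edge',(317,450)),('drain',(405,405)),('mill',(320,45)),('jar',(405,5)),('bottle',(550,10))):print(n,onz(d,(p[0]*k,p[1]*k),0))
g=ctrl.get_image('scene');hsv=cv2.cvtColor(g['image'],cv2.COLOR_BGR2HSV)
m=cv2.inRange(hsv,(12,90,120),(32,255,255));m[:180]=0;m[:,:170]=0;n,l,s,c=cv2.connectedComponentsWithStats(m)
print([(s[i].tolist()) for i in range(1,n) if s[i][4]>25])
p=ctrl.state()['ee_pos'];print('grip px',proj(g,p+[0,0,.007]))
for t in(0,10,20,30,40):
  c,sn=np.cos(np.radians(t)),np.sin(np.radians(t));print(t,proj(g,p+[0,.105*c,.007+.105*sn]),proj(g,p+[0,-.135*c,.007-.135*sn]))
E
```

```text
t 20.075 p [0.3069 0.1964 0.1257] xyaw 178.5 q [ 0.57  0.03 -0.55  0.99 -0.    0.6 ] F [-0.   0.1 -2.6] T [ 0.03 -0.04 -0.04] w 0.202 117.7
t 21.95 p [0.4048 0.0944 0.1245] xyaw -91.58 q [ 0.23  0.12 -0.45  1.    0.   -1.31] F [ 0.5  0.6 -2.3] T [ 0.04 -0.    0.01] w 0.198 118.0
dp units [ 0.126 -0.656  0.245]
edge [0.36116223 0.15509857 0.        ]
edge [ 0.35671198 -0.20180404  0.        ]
drain [ 0.4837174  -0.12076774  0.        ]
mill [0.37461724 0.34573206 0.        ]
jar [0.47519195 0.39684047 0.        ]
bottle [0.65462239 0.40594802 0.        ]
[[506, 180, 6, 24, 78], [260, 231, 26, 7, 117], [231, 234, 23, 6, 106], [189, 256, 14, 10, 99], [170, 270, 7, 20, 124], [196, 281, 8, 12, 68], [191, 294, 16, 7, 46]]
grip px [255.0819055  235.10579968]
0 [229.93795257 244.22671406] [285.01392656 224.24802397]
10 [230.20455987 239.41050347] [284.43370441 230.02684947]
20 [231.26087081 234.42423446] [283.01060536 235.90489303]
30 [233.077576  229.4369917] [280.79002414 241.72878668]
40 [235.59593207 224.62009309] [277.83363207 247.34885903]
```

The pole is tilted about 20° with the hook up. I'll press it flat by lowering with a light grip, tail first.

```bash

python3 -m creep '[{"dp":[0.06,-0.3,0.1],"twist":0},{"dp":[0.12,-0.65,0.2],"twist":0},{"dp":[0.12,-0.65,0.3],"twist":0},{"dp":[0.12,-0.65,0.3],"twist":0}]' >/dev/null; python3 st.py
python3 -m creep '[{"dp":[0,0,0.15],"twist":0},{"dp":[0,0,0.3],"twist":0},{"dp":[0,0,0.4],"twist":0}]' - 25 >/dev/null; python3 st.py
python3 -m creep '[{"dp":[0,0,0.06],"twist":0},{"dp":[0,0,0.12],"twist":0},{"dp":[0,0,0.18],"twist":0},{"dp":[0,0,0.2],"twist":0}]' >/dev/null; python3 st.py
```

```text
t 22.55 p [0.4677 0.0797 0.0937] xyaw -91.66 q [ 0.17  0.25 -0.38  0.95  0.   -1.37] F [-0.4 -0.4 -1.5] T [0.02 0.03 0.01] w 0.203 118.1
t 22.925 p [0.4682 0.08   0.0546] xyaw -91.59 q [ 0.17  0.29 -0.44  0.85  0.   -1.37] F [ 1.1  0.4 -1.6] T [0.04 0.   0.05] w 0.199 118.1
t 23.425 p [0.4698 0.0804 0.0352] xyaw -91.57 q [ 0.17  0.31 -0.46  0.79  0.   -1.37] F [-2.3  6.6 10.4] T [ 0.11  0.49 -0.24] w 0.203 119.5
```

```bash

python3 -m creep '[{"dp":[0,0,0],"twist":0},{"dp":[0,0,0],"twist":0},{"dp":[0,0,0],"twist":0}]' -1 25 >/dev/null; python3 st.py
python3 -m creep '[{"dp":[0,0,0.06],"twist":0},{"dp":[0,0,0.12],"twist":0},{"dp":[0,0,0.18],"twist":0},{"dp":[0,0,0.2],"twist":0}]' >/dev/null; python3 st.py
```

```text
t 23.8 p [0.4698 0.0803 0.0356] xyaw -91.57 q [ 0.17  0.31 -0.46  0.8   0.   -1.37] F [-2.1  4.5  9.2] T [-0.15  0.51 -0.23] w 0.2 119.5
t 24.3 p [0.4698 0.08   0.0149] xyaw -91.56 q [ 0.17  0.34 -0.49  0.74 -0.   -1.37] F [1.1 3.8 5. ] T [-0.01 -0.18  0.16] w 0.202 119.1
```

```bash

python3 -m creep '[{"dp":[0,0,0.04],"twist":0},{"dp":[0,0,0.08],"twist":0},{"dp":[0,0,0.1],"twist":0},{"dp":[0,0,0.1],"twist":0}]' >/dev/null; python3 st.py
python3 - <<'E'
from h import *
from cell import ctrl
g=ctrl.get_image('scene');hsv=cv2.cvtColor(g['image'],cv2.COLOR_BGR2HSV)
m=cv2.inRange(hsv,(12,90,120),(32,255,255));m[:180]=0;m[:,:170]=0;n,l,s,c=cv2.connectedComponentsWithStats(m)
print([(s[i].tolist(),c[i].round(1).tolist()) for i in range(1,n) if s[i][4]>25])
p=ctrl.state()['ee_pos']
for t in(0,5,10,20):
  cc,sn=np.cos(np.radians(t)),np.sin(np.radians(t));print(t,proj(g,p+[0,.105*cc,.007+.105*sn]),proj(g,p+[0,-.135*cc,.007-.135*sn]))
E
```

```text
t 24.8 p [0.4689 0.0797 0.0046] xyaw -91.59 q [ 0.17  0.35 -0.5   0.72 -0.   -1.37] F [0.2 2.1 3.4] T [-0.12  0.05 -0.05] w 0.2 119.3
[([506, 180, 6, 24, 76], [509.6, 194.3]), ([253, 243, 26, 13, 105], [264.8, 249.4]), ([189, 255, 14, 11, 101], [195.2, 260.1]), ([226, 254, 22, 12, 86], [236.5, 260.1]), ([170, 270, 7, 20, 124], [172.8, 279.6]), ([196, 281, 8, 12, 67], [199.5, 287.1]), ([191, 294, 16, 7, 46], [199.7, 297.8])]
0 [224.35030044 264.41321737] [276.76974709 244.12679163]
5 [224.37074396 262.21976712] [276.61737467 246.78728536]
10 [224.57950365 259.96228396] [276.2590621  249.49668816]
20 [225.55719043 255.33077341] [274.94040641 254.98933296]
```

The pole is flat on the worktop. Release and lift straight up.

```bash

python3 -m creep '[{"dp":[0,0,0],"twist":0},{"dp":[0,0,0],"twist":0},{"dp":[0,0,0],"twist":0},{"dp":[0,0,0],"twist":0},{"dp":[0,0,0],"twist":0}]' 1 40 >/dev/null; python3 st.py
python3 -m creep '[{"dp":[0,0,-0.1],"twist":0},{"dp":[0,0,-0.3],"twist":0},{"dp":[0,0,-0.6],"twist":0},{"dp":[0,0,-1],"twist":0},{"dp":[0,0,-1],"twist":0}]' >/dev/null
python3 -m creep '[{"dp":[0,0,-0.4],"twist":0},{"dp":[0,0,-0.8],"twist":0},{"dp":[0,0,-1],"twist":0},{"dp":[0,0,-1],"twist":0},{"dp":[0,0,-1],"twist":0}]' >/dev/null; python3 st.py
python3 col.py|tail -1; python3 - <<'E'
from h import *
from cell import ctrl
import pickle
g=ctrl.get_image('scene');hsv=cv2.cvtColor(g['image'],cv2.COLOR_BGR2HSV)
m=cv2.inRange(hsv,(12,90,120),(32,255,255));m[:180]=0;m[:,:170]=0;n,l,s,c=cv2.connectedComponentsWithStats(m)
for i in range(1,n):
  if s[i][4]>150:
    W=np.array([onz(g,p[::-1],.011)[:2] for p in np.argwhere(l==i)]);cc=W.mean(0);u=np.linalg.svd(W-cc)[2][0];t=(W-cc)@u;print(len(W),cc+u*t.min(),cc+u*t.max(),np.ptp(t))
w=ctrl.get_image('wrist');w['fish']=1;pickle.dump(w,open('w4.pkl','wb'))
hsv=cv2.cvtColor(w['image'],cv2.COLOR_BGR2HSV)
m=cv2.inRange(hsv,(8,80,120),(28,255,255));n,l,s,c=cv2.connectedComponentsWithStats(m)
for i in range(1,n):
  if s[i][4]>150:
    W=np.array([onz(w,p[::-1],.018)[:2] for p in np.argwhere(l==i)]);cc=W.mean(0);u=np.linalg.svd(W-cc)[2][0];t=(W-cc)@u;print('w',len(W),cc+u*t.min(),cc+u*t.max(),np.ptp(t))
# bystander change since d1
a=pickle.load(open('d0.pkl','rb'))['scene']['image'];D=cv2.absdiff(a,g['image']).max(2)
for nm,(x0,x1,y0,y1) in dict(mill=(188,207,275,303),bottle=(128,155,210,268),jarbase=(160,178,270,290)).items():print(nm,(D[y0:y1,x0:x1]>40).mean())
E
```

```text
t 25.475 p [0.4691 0.0797 0.0048] xyaw -91.58 q [ 0.17  0.35 -0.5   0.72 -0.   -1.37] F [ 0.1 -0.3 -0.1] T [-0.06 -0.04 -0.02] w 0.999 0.0
t 26.725 p [0.4685 0.0797 0.2037] xyaw -91.58 q [ 0.17  0.17 -0.18  1.23 -0.   -1.37] F [ 0.7 -0.2 -0.5] T [0.   0.02 0.09] w 1.002 0.0
200 now  [251, 244, 185, 189, 190, 190, 187, 191, 192, 193, 192, 194, 196, 191, 191, 192, 194, 191, 194, 192, 195, 203, 176, 116, 121, 115, 119, 141, 204, 238, 243, 247, 247, 246, 246, 227, 158, 181, 194, 223]
214 [ 0.46285506 -0.06495463] [0.46800181 0.17836152] 0.24337058317052157
w 3306 [ 0.46516072 -0.05873699] [0.47288744 0.17924857] 0.2381109595907128
mill 0.007518796992481203
bottle 0.04597701149425287
jarbase 0.025
```

```bash
python3 -c "
from cell import ctrl
print(ctrl.close_job())"
```

```text
the job is handed in; nothing more can be done
None
```

I hooked the flap and pulled it down until it was home and level, then unhooked the pole and laid it flat on the worktop; the mill, bottle and jar stand where they were, the mug never came into any view I used, and the job went in at about 27 s.

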